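Index a hub turret to the drive roller behind its safety stop

ROBOT

A 6-joint arm with a two-finger parallel gripper is mounted at the origin on the work surface; the furniture and walls round the work are solid. World frame = base frame: x ahead of the robot, y to its left, z up, the work surface at z = 0. Lengths are in m, angles in rad, forces in N, time in s.
With the tool pointing down it reaches from about 0.3 to 0.775 m from the base axis. Payload 14.6 kg.
Tool frame: the origin (TCP) lies at the very end of the fingers, on their centre line; the grasp point (between the pads) lies behind it (ctrl.grip_point_offset is the z of the grasp point in the tool frame, in m); z points along the fingers, y is the direction in which the jaws open and shut (so a half turn about z gives the same grasp; the last joint's range is limited). The gripper opens to 94 mm and grips with 3 to 60 N. Pads are 16 mm wide; open, the fingers measure 119 mm over their backs; the gripper's body (75 mm by 177 mm) begins 78 mm behind the grasp point.
Start: joints at [1.116, 0.3, 1.521, -0, 1.321, -0.067], TCP at [0.208, 0.509, 0.205] pointing down, gripper open.
Joint ranges: [-3.03, 3.03], [-0.79, 2.21], [0.23, 2.52], [-1.04, 4.18], [0, 3.07], [-2.55, 2.55]. Speed limits (rad/s): [2.22, 2.22, 2.57, 3.14, 3.14, 3.14].

INTERFACE

Orientations are given as a rotation vector (axis times angle).
In Python, from rig import ctrl gives the robot as it stands.
- The arm moves only by the tool carry_out, never from a script. Its argument "motion" is a list of rows, each an object with "turn": the turn, a rotation vector about the tool's x, y, z in degrees, a list of three; "dp": the shift along the tool's x, y, z in m, a list of three; "grip": the finger opening in m, from 0 to 0.094. A call has 1 to 8 rows; each row shifts and turns the commanded pose from where the row before left it, along the tool's axes as they then stand; what a row does not reach is not made up. A row lasts 1/10 s, in which the tool goes at most 50 mm and 8.59 degrees, less where a joint would pass 70% of its speed; a pose out of reach is approached as far as the arm can. A call is refused whole if a number of a shift passes 0.05 or a number of a turn 8.59, either way. A call with a gripper value outside its range is refused whole. The fingers move at their own pace and stop on an object; "squeeze" is the grip in N (left out, the last holds). Time passes only in rows, so rows that do not move let the fingers close. It gives the time, the measured TCP pose, the force and the opening at its end, in the units of the state.
- ctrl.get_state(): the state, without advancing time (a new reading comes with each control period).
- ctrl.capture(name): name is "side" or "top" or "wrist"; returns the picture (384x512x3 uint8, red, green, blue); there is no depth.
- ctrl.camera_model(name): a dict with "vertical_fov" (degrees; the focal length in pixels is half the picture's height over the tangent of half this angle, whatever the lens; pixels are square), "cx", "cy" (the principal point, pixels), "extrinsics" (4x4, takes a point from camera to world coordinates); the wrist camera has in their place "T_tool_cam" (4x4, takes a point from camera to tool coordinates, whose origin is the TCP and whose axes are the flange's). Camera axes: x right, y down, z forward; pixel columns grow to the right and rows downward; lengths in m; the calibration is good to about 2 mm. The wrist camera is an equidistant fisheye: a pixel r from the principal point sees the ray r / f radians off the axis. A picture is of the moment at which its call begins: read the wrist's pose just before it. camera_model takes no time and is no camera call.
- ctrl.sign_off(): hands the job in, once; it reports no verdict.
Trained networks look in the newest picture that a camera, given by its name, has taken for a name from the list of things; names that differ only in an ending like _2 or _b are one class to them, and where a whole thing is asked for, a point or a joint stands for the part that bears it (a point fixed in the world has none). Each returns a list of dicts, best first, with "conf" (0 to 1); they miss things now and then, are a little off and sometimes report something else, mostly with a low value. They report only what shows in the picture. A call takes as long as a camera call.
- ctrl.recognise(camera, name): "xyz" ([x, y, z] in m, in world coordinates, good to about 4 mm: the middle of the surface that is visible of it).
- ctrl.trace(camera, name): "mask" (384x512 bool, what is visible of it).
The state is a dict: "time_s": time; "qpos": joint angles; "qvel": joint speeds; "joint_efforts": joint torques, N m; "tool_pos": TCP position; "orientation": TCP orientation; "wrist_force": force on the tool from outside, world axes, zero at the start; "moment": the same for the moment, N m; "grip_width": finger opening in m.
Only numpy, scipy, OpenCV 4.12 (cv2) and the standard library are available. Lean on these libraries where they do the work, as an engineer would, in place of code of your own. Each camera call takes 0.05 s, during which the arm holds its last target.

TASK

Bring the hub on the turret round to the rubber drive roller. First push the mushroom stop button down until it stays in by itself; then lift the sprung index plunger by its knob, swing the head round until the hub stands at the roller, and let the plunger drop fully home in the notch there. Last, turn the mushroom button clockwise to release it so that it comes right back up, let go, and leave the loose things around where they lie.

Things in the scene. Friction and masses are not known exactly. Their poses are not given: they have to be found in the camera images.
- turret_axis (a point): Turret: grey round base fixed to the table, 196 mm across, and a steel plate (170 mm across, top at 30 mm) with eight open notches in its rim, 45 degrees apart. This point is on the head's upright axis at the plate's top; x points along the arm to the hub when the head is at 0, z up. On the head an aluminium bar carries the hub at one end, the index plunger at the other.
- hub_centre (a point): The aluminium high-flange hub (90 mm across, 79 mm tall, standing upright) fixed on the head, 90 mm from the head's axis; this point is its centre, 89 mm above the table. It moves round with the head.
- plunger_knob (a point): Centre of the plunger's black round knob, on the head straight opposite the hub, 70 mm from the head's axis, 96 mm above the table when home. 30 mm across, with a 34 mm lip near the top; top 20 mm above this point, underside 18 mm below; 6 mm under that a 24 mm sleeve. A spring pushes it down, 4 N when home, 8 N at 20 mm up. It turns only with the head.
- plunger (a joint): height of the plunger above home, m: 0 is fully home in a notch (its pin then locks the head, with about 1.5 degrees of play), about 0.012 lets the head turn, 0.026 is the upper stop. Left over the plate between notches it rests on the plate at 0.012; within about 3 degrees of a notch its round tip finds its way in.
- turret_head (a joint): angle of the head about its upright axis, rad, counter-clockwise from above; starts at 0 (home in a notch). The stations are at +0.785 and -0.785, stops at -1.0 and 1.0. Moderately stiff (about 1 N at the knob) and stays where it is left.
- roller_top (a point): Drive roller: black rubber roller 52 mm across on a slim ribbed aluminium motor with a round foot, fixed to the table; this point is its top centre, 128 mm up. It stands 163 mm from the turret's axis, 45 degrees left or right of the hub's starting direction. At that station the hub's centre lies on the line from turret axis to roller, 74 mm from the roller's axis, the flange all but touching.
- oil_bottle_mid (a point): The other station: a slender oil bottle (45 mm across, with a long spout, top 185 mm above the table) fixed on a round foot, 163 mm from the turret's axis; this point is on its axis 75 mm above the table. Not wanted now.
- stop_knob (a point): Centre of the black mushroom head of the stop button, 56 mm across and 28 mm tall, on a grey box (80 x 88 mm, lid 56 mm high, with a ring round the stem up to 62 mm) fixed to the table; this point is on the button's axis, 94 mm above the table when up, 14 mm below the crown of the cap; z up.
- stop_box: the grey box that carries the stop button, fixed to the table; origin under its centre, straight below the button
- stop_press (a joint): how far the mushroom button is pushed down, m: 0 is up, a catch engages at 0.009, 0.012 is the bottom. Let go beyond 0.009 it stays in by itself, at about 0.009. Pushing takes 1.5 to 4 N until it bottoms.
- stop_head (a joint): turn of the mushroom button, rad, clockwise from above, 0 to 0.95, with a weak return spring. When it is in, a turn of more than about 0.6 frees the catch and it springs up (about 3 N) as soon as it is let go; turn it to 0.8 or so.
- freewheel: Bystander, not to be moved: black five-speed sprocket block lying flat, 101 mm across, 34 mm high; origin under its centre
- tyre_lever: Bystander, not to be moved: black tyre lever lying flat between turret and robot, 117 x 17 mm, 11 mm high; origin under its centre
- hub_driver: Bystander, not to be moved: steel axle with clutch cones lying in front of the stop box, to the right, 120 mm long, 37 mm high; origin under its centre
- pliers: Bystander, not to be moved: combination pliers with navy grips lying flat, 186 x 66 mm, 13 mm high; origin under its centre
- hex_key: Bystander, not to be moved: black L-shaped hex key lying flat left of the turret, 103 x 29 mm, 6 mm high; origin under its centre

How it is judged:
On the way, in this order (a step that is already met when the one before it is completed fails the run):
1. the stop button is pushed in and stays in with the robot off it (value of joint stop_press above 0.006 m and contact force between each of the arm, the fingers and stop_box below 0.3 N), for 0.2 s.
2. with the button in, the plunger is lifted clear of its notch, the hub not yet at the roller (value of joint stop_press above 0.006 m and value of joint plunger above 0.011 m and horizontal distance between hub_centre and roller_top above 0.1 m), for 0.1 s.
3. with the button still in, the hub stands at the roller and the plunger is home in that notch (value of joint stop_press above 0.006 m and horizontal distance between hub_centre and roller_top below 0.078 m and value of joint plunger below 0.002 m), for 0.2 s.
4. the button is turned clockwise (value of joint stop_head above 0.4 rad and horizontal distance between hub_centre and roller_top below 0.078 m and value of joint plunger below 0.002 m).
At the end, for the whole second after the job is handed in: The hub stands at the drive roller (centre within 78 mm of the roller's axis), the head at rest, the plunger home in the notch there (under 2 mm up), and the mushroom button is back up (under 2 mm down) (horizontal distance between hub_centre and roller_top below 0.078 m and value of joint each of plunger, stop_press below 0.002 m and velocity of joint turret_head between -0.05 and 0.05 rad/s); the robot touches nothing.
It fails at once if a loose thing on the table is shifted by more than 30 mm (distance of any of freewheel, tyre_lever, hub_driver, pliers, hex_key from where it was at the start of the episode above 0.03 m).
It also fails if it takes over 59 s, if anything falls off the work surface, if the arm or the gripper's body presses on something with over 40 N, if the wrist force passes 120 N, or if a joint passes its speed limit or range.

## Working session

There is one attempt and no reset: what is moved stays moved. The work goes in short steps, Python scripts to look and compute and a tool call to move; the robot and the scene stay as the last step left them, time stands still between calls to the robot, and variables do not carry over. Pictures are saved under pics/ and viewed, and the job is handed in when it is done.

Besides the shell and the picture viewer there is one more tool, called after ">>>" as name(argument=value, ...), one argument or row to a line, values as JSON. carry_out: Moves the arm, as the interface text tells. Its arguments: {"type":"object","properties":{"motion":{"type":"array"},"squeeze":{"type":"number"}},"required":["motion"]}

```bash
ls; mkdir -p pics; python3 - <<'E'
from rig import ctrl
import cv2
s=ctrl.get_state(); print({k:s[k] for k in ('time_s','tool_pos','orientation','grip_width')}, ctrl.grip_point_offset)
for n in("side","top"):
    cv2.imwrite(f"pics/{n}0.png",ctrl.capture(n)[:,:,::-1])
    for t in ("turret_axis","hub_centre","plunger_knob","roller_top","oil_bottle_mid","stop_knob","stop_box"):
        try: print(n,t,[( [round(v,3) for v in d['xyz']],round(d['conf'],2)) for d in ctrl.recognise(n,t)[:2]])
        except Exception as e: print(n,t,e)
print(ctrl.camera_model("top"),ctrl.camera_model("wrist"),ctrl.get_state()['time_s'])
E
```

```text
pics
{'time_s': 0.0, 'tool_pos': array([0.20787538, 0.50892755, 0.20488218]), 'orientation': array([-6.05318729e-01, -3.08239636e+00,  1.74962994e-03]), 'grip_width': 0.09387173111688175} -0.0188
side turret_axis [([0.565, 0.064, 0.033], 0.9)]
side hub_centre [([0.605, 0.072, 0.06], 0.55)]
side plunger_knob [([0.378, 0.275, 0.01], 0.73), ([0.482, 0.069, 0.11], 0.64)]
side roller_top [([0.666, -0.045, 0.102], 0.89)]
side oil_bottle_mid [([0.665, 0.19, 0.106], 0.77)]
side stop_knob [([0.43, -0.098, 0.103], 0.71)]
side stop_box [([0.425, -0.109, 0.061], 0.57)]
top turret_axis [([0.564, 0.08, 0.029], 0.64)]
top hub_centre [([0.615, 0.08, 0.116], 0.58)]
top plunger_knob []
top roller_top [([0.66, -0.031, 0.129], 0.58), ([0.43, -0.075, 0.056], 0.32)]
top oil_bottle_mid [([0.426, -0.082, 0.105], 0.72), ([0.653, 0.188, 0.078], 0.6)]
top stop_knob [([0.428, -0.081, 0.106], 0.97)]
top stop_box [([0.431, -0.077, 0.05], 0.77)]
{'vertical_fov': 45.61098955294147, 'cx': 250.12945712428157, 'cy': 191.35988313966405, 'extrinsics': array([[ 0.00570892, -0.99503293,  0.09938247,  0.43014004],
       [-0.99976661, -0.0077502 , -0.02016568,  0.03900783],
       [ 0.02083575, -0.09924415, -0.99484495,  1.24110008],
       [ 0.        ,  0.        ,  0.        ,  1.        ]])} {'vertical_fov': 65.70646984690485, 'cx': 255.3849500167033, 'cy': 189.61732120574132, 'T_tool_cam': array([[ 6.33195839e-04, -9.70599370e-01, -2.40699942e-01,
         6.93148482e-02],
       [ 9.99999382e-01,  3.94692332e-04,  1.03908342e-03,
         6.97740704e-06],
       [-9.13531291e-04, -2.40700451e-01,  9.70599020e-01,
        -1.78791868e-01],
       [ 0.00000000e+00,  0.00000000e+00,  0.00000000e+00,
         1.00000000e+00]])} 0.8
```

View pics/top0.png

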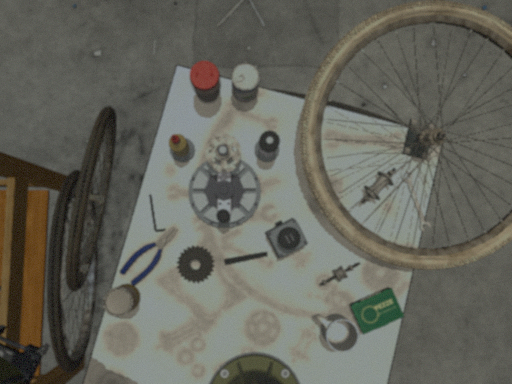

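View pics/side0.png

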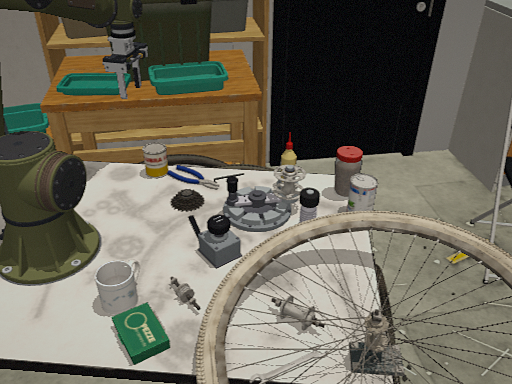

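```bash
cat > h.py <<'E'
from rig import ctrl
import cv2,numpy as np
from scipy.spatial.transform import Rotation as R
def proj(n,P):
    m=ctrl.camera_model(n);E=m['extrinsics'];p=E[:3,:3].T@(np.array(P)-E[:3,3]);f=192/np.tan(np.radians(m['vertical_fov']/2))
    return np.array([m['cx']+f*p[0]/p[2],m['cy']+f*p[1]/p[2]])
def unproj(n,uv,z):
    m=ctrl.camera_model(n);E=m['extrinsics'];f=192/np.tan(np.radians(m['vertical_fov']/2))
    d=E[:3,:3]@np.array([(uv[0]-m['cx'])/f,(uv[1]-m['cy'])/f,1]);return E[:3,3]+d*(z-E[2,3])/d[2]
E
python3 - <<'E'
from h import *
im=cv2.imread("pics/top0.png")[115:275,170:330]
cv2.imwrite("pics/top0z.png",cv2.resize(im,None,fx=3.7,fy=3.7,interpolation=cv2.INTER_CUBIC))
im=cv2.imread("pics/side0.png")[140:280,180:380]
cv2.imwrite("pics/side0z.png",cv2.resize(im,None,fx=4,fy=4,interpolation=cv2.INTER_CUBIC))
E
```

```text
(no output)
```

View pics/top0z.png

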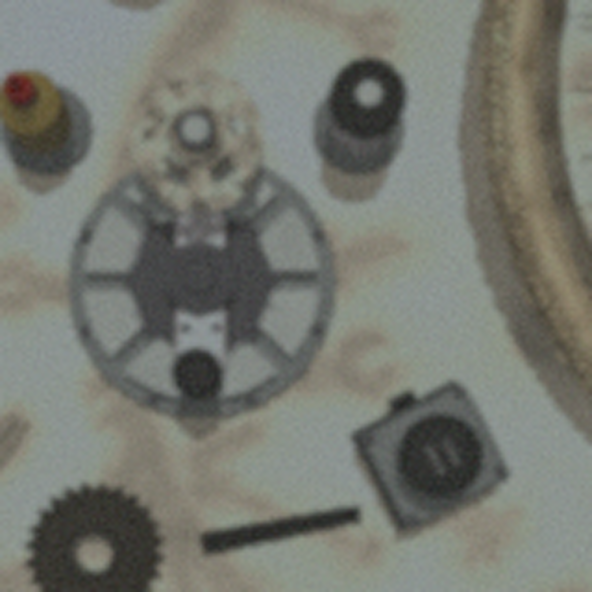

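View pics/side0z.png

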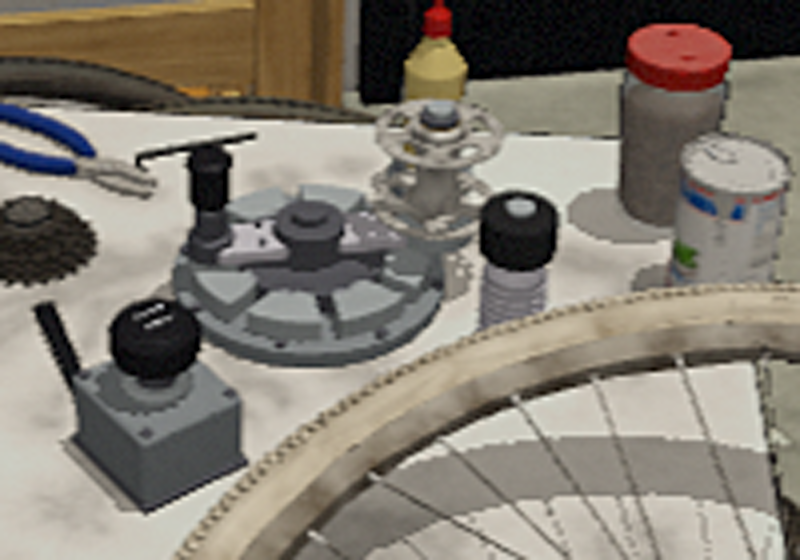

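```bash
python3 - <<'E'
from h import *
for n,(u,v),z in (("knob",(198,373),.113),("roller",(368,95),.128),("stop",(439,456),.1),("plate",(202,287),.03),("hub",(196,128),.13),("disc",(93,553),.03)):
    print(n,unproj("top",(170+(u-1.35)/3.7,115+(v-1.35)/3.7),z).round(4))
for n,(u,v),z in (("knob",(210,152),.116),("roller",(520,207),.128),("stop",(153,315),.108)):
    print(n,unproj("side",(180+(u-1.5)/4,140+(v-1.5)/4),z).round(4))
for t in("top","side"):
  ctrl.capture(t)
  for nm in ("stop_knob","plunger_knob","roller_top","hub_centre"):
    for d in ctrl.trace(t,nm)[:2]:
        ys,xs=np.nonzero(d['mask']); print(t,nm,d['conf'],xs.mean(),ys.mean(),len(xs),xs.min(),xs.max(),ys.min(),ys.max())
print(ctrl.camera_model("side")['extrinsics'])
E
```

```text
knob [0.4826 0.0824 0.113 ]
roller [ 0.6689 -0.0299  0.128 ]
stop [ 0.4284 -0.0798  0.1   ]
plate [0.5483 0.0834 0.03  ]
hub [0.645  0.0849 0.13  ]
disc [0.3587 0.1583 0.03  ]
knob [0.4868 0.0877 0.116 ]
roller [ 0.6733 -0.0271  0.128 ]
stop [ 0.4308 -0.0791  0.108 ]
top stop_knob 0.61 195.54129464285714 263.77455357142856 896 178 213 247 280
top plunger_knob 0.71 195.7070914696814 263.9023638232271 973 178 213 246 281
top plunger_knob 0.24 223.66942604856513 170.5369757174393 1812 206 240 134 223
top roller_top 0.87 267.45666666666665 146.175 600 255 279 131 160
top roller_top 0.33 244.7844827586207 257.8103448275862 232 225 267 252 264
top hub_centre 0.75 223.80634573304158 170.6323851203501 1828 206 241 134 223
side stop_knob 0.89 218.3878923766816 224.58744394618833 446 206 231 215 236
side stop_knob 0.26 288.3298245614035 156.47719298245613 285 278 296 139 188
side plunger_knob 0.69 232.3012048192771 184.17469879518072 166 227 238 177 192
side plunger_knob 0.65 187.58886894075403 199.754039497307 557 171 204 189 209
side roller_top 0.67 309.0 203.83809523809524 525 300 319 189 220
side hub_centre 0.78 269.28309692671394 188.82387706855792 1692 227 304 165 206
[[ 0.9852217  -0.08356613  0.14951557  0.35953328]
 [-0.17079477 -0.54522518  0.82070619 -1.02242486]
 [ 0.01293641 -0.83411403 -0.55144033  0.8185078 ]
 [ 0.          0.          0.          1.        ]]
```

>>> carry_out(
  motion=[
    {"turn":[0,0,0],"dp":[-0.0305,-0.033,0],"grip":0.0},
    {"turn":[0,0,0],"dp":[-0.0305,-0.033,0],"grip":0.0},
    {"turn":[0,0,0],"dp":[-0.0305,-0.033,0],"grip":0.0},
    {"turn":[0,0,0],"dp":[-0.0305,-0.033,0],"grip":0.0},
    {"turn":[0,0,0],"dp":[-0.0305,-0.033,0],"grip":0.0},
    {"turn":[0,0,0],"dp":[-0.0305,-0.033,0],"grip":0.0},
    {"turn":[0,0,0],"dp":[-0.0305,-0.033,0],"grip":0.0},
  ],
  squeeze=40,
)

```text
time_s: 2.0
tool_pos: [0.3185, 0.2129, 0.2056]
orientation: [0.605, 3.082, 0.001]
wrist_force: [1.1, -0.1, 0.0]
grip_width: 0.0411
```

>>> carry_out(
  motion=[
    {"turn":[0,0,0],"dp":[-0.0305,-0.033,0],"grip":0.0},
    {"turn":[0,0,0],"dp":[-0.0305,-0.033,0],"grip":0.0},
    {"turn":[0,0,0],"dp":[-0.0305,-0.033,0],"grip":0.0},
    {"turn":[0,0,0],"dp":[-0.0305,-0.033,0],"grip":0.0},
    {"turn":[0,0,0],"dp":[-0.0305,-0.033,0],"grip":0.0},
    {"turn":[0,0,0],"dp":[-0.0305,-0.033,0],"grip":0.0},
    {"turn":[0,0,0],"dp":[-0.0305,-0.033,0],"grip":0.0},
    {"turn":[0,0,0],"dp":[0,0,0],"grip":0.0},
  ],
)

```text
time_s: 2.8
tool_pos: [0.4294, -0.0837, 0.2052]
orientation: [-0.612, -3.081, 0.001]
wrist_force: [0.0, -0.0, -0.1]
grip_width: 0.0004
```

```bash
cat >> h.py <<'E'
def wcam(s):
    m=ctrl.camera_model("wrist");T=np.eye(4);T[:3,:3]=R.from_rotvec(s['orientation']).as_matrix();T[:3,3]=s['tool_pos'];return m,T@m['T_tool_cam']
def wproj(s,P):
    m,E=wcam(s);p=E[:3,:3].T@(np.array(P)-E[:3,3]);f=192/np.tan(np.radians(m['vertical_fov']/2))
    r=np.hypot(p[0],p[1]);a=np.arctan2(r,p[2]);return np.array([m['cx']+f*a*p[0]/r,m['cy']+f*a*p[1]/r])
def wunproj(s,uv,z):
    m,E=wcam(s);f=192/np.tan(np.radians(m['vertical_fov']/2))
    dx=np.array([uv[0]-m['cx'],uv[1]-m['cy']]);r=np.hypot(*dx);a=r/f
    d=E[:3,:3]@np.array([*(np.sin(a)*dx/r),np.cos(a)]);return E[:3,3]+d*(z-E[2,3])/d[2]
def todelta(s,d):
    return R.from_rotvec(s['orientation']).inv().apply(d)
def st(s):
    print('t',round(s['time_s'],2),'p',s['tool_pos'].round(4),'o',s['orientation'].round(4),'F',s['wrist_force'].round(2),'g',round(s['grip_width'],4),'q',np.round(s['qpos'],2))
E
python3 - <<'E'
from h import *
s=ctrl.get_state();st(s);im=ctrl.capture("wrist")
for nm in ("stop_knob","plunger_knob","roller_top"):
    print(nm,[( [round(v,3) for v in d['xyz']],round(d['conf'],2)) for d in ctrl.recognise("wrist",nm)[:2]])
im=im[:,:,::-1].copy()
for P in ((.429,-.0795,.108),(.4835,.083,.116),(.554,.084,.03)):
    u=wproj(s,P);print(u);cv2.drawMarker(im,tuple(int(v) for v in u.round()),(0,0,255),0,8)
cv2.imwrite("pics/w1.png",cv2.resize(im,None,fx=1.5,fy=1.5))
E
```

```text
t 2.8 p [ 0.4294 -0.0837  0.2052] o [-6.1170e-01 -3.0814e+00  8.0000e-04] F [ 0.04 -0.04 -0.1 ] g 0.0004 q [-0.28  0.05  1.82 -0.    1.28 -1.45]
stop_knob [([0.423, -0.081, 0.107], 0.9)]
plunger_knob [([0.477, 0.08, 0.114], 0.85)]
roller_top [([0.648, -0.025, 0.086], 0.58)]
[259.04776152 188.48444168]
[424.11439129 179.53296292]
[402.94253916 212.77313194]
```

View pics/w1.png

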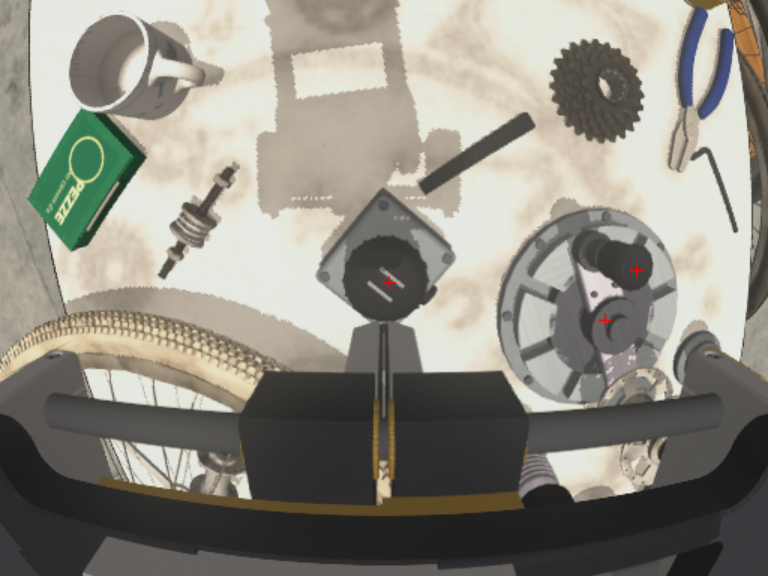

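```bash
python3 - <<'E'
from h import *
s=ctrl.get_state()
print(wunproj(s,(385/1.5,278/1.5),.1),wunproj(s,(634/1.5,267/1.5),.114))
for z in(.1,.104): print(wunproj(s,(385/1.5,278/1.5),z))
print(todelta(s,np.array([.4265,-.08,.098])-s['tool_pos']))
E
```

```text
[ 0.42596962 -0.07663848  0.1       ] [0.48036385 0.0876094  0.114     ]
[ 0.42596962 -0.07663848  0.1       ]
[ 0.42509988 -0.07630781  0.104     ]
[ 0.00139846 -0.0013462   0.1074445 ]
```

>>> carry_out(
  motion=[
    {"turn":[0,0,0],"dp":[0.003,0.0036,0.03],"grip":0},
    {"turn":[0,0,0],"dp":[0,0,0.035],"grip":0},
    {"turn":[0,0,0],"dp":[0,0,0.025],"grip":0},
    {"turn":[0,0,0],"dp":[0,0,0.006],"grip":0},
    {"turn":[0,0,0],"dp":[0,0,0.004],"grip":0},
    {"turn":[0,0,0],"dp":[0,0,0.003],"grip":0},
    {"turn":[0,0,0],"dp":[0,0,0.003],"grip":0},
    {"turn":[0,0,0],"dp":[0,0,0.001],"grip":0},
  ],
)

```text
time_s: 3.8
tool_pos: [0.4276, -0.0756, 0.099]
orientation: [0.605, 3.081, -0.0]
wrist_force: [-0.1, 0.7, 3.0]
grip_width: 0.0001
```

>>> carry_out(
  motion=[
    {"turn":[0,0,0],"dp":[0,0,0.001],"grip":0},
    {"turn":[0,0,0],"dp":[0,0,0.001],"grip":0},
    {"turn":[0,0,0],"dp":[0,0,0.001],"grip":0},
    {"turn":[0,0,0],"dp":[0,0,0],"grip":0},
  ],
)

```text
time_s: 4.2
tool_pos: [0.4277, -0.0757, 0.0961]
orientation: [0.605, 3.081, 0.0]
wrist_force: [-0.4, 2.4, 9.4]
grip_width: 0.0004
```

>>> carry_out(
  motion=[
    {"turn":[0,0,0],"dp":[0,0,-0.03],"grip":0},
    {"turn":[0,0,0],"dp":[0,0,-0.04],"grip":0},
    {"turn":[0,0,0],"dp":[0,0,-0.03],"grip":0.07},
    {"turn":[0,0,0],"dp":[0.0025,0.0425,0],"grip":0.07},
    {"turn":[0,0,0],"dp":[0.0025,0.0425,0],"grip":0.07},
    {"turn":[0,0,0],"dp":[0.0025,0.0425,0],"grip":0.07},
    {"turn":[0,0,0],"dp":[0.002,0.0422,0],"grip":0.07},
    {"turn":[0,0,0],"dp":[0,0,0],"grip":0.07},
  ],
)

```text
time_s: 5.0
tool_pos: [0.4831, 0.0885, 0.1949]
orientation: [-0.6, -3.083, -0.0]
wrist_force: [-0.4, -0.8, 1.2]
grip_width: 0.0454
```

```bash
python3 - <<'E'
from h import *
s=ctrl.get_state();st(s);im=ctrl.capture("wrist")
for nm in ("stop_knob","plunger_knob","roller_top"):
    print(nm,[( [round(v,3) for v in d['xyz']],round(d['conf'],2)) for d in ctrl.recognise("wrist",nm)[:2]])
im=im[:,:,::-1].copy()
for P in ((.429,-.0795,.099),(.483,.085,.116),(.554,.084,.03)):
    u=wproj(s,P);print(u);cv2.drawMarker(im,tuple(int(v) for v in u.round()),(0,0,255),0,8)
cv2.imwrite("pics/w2.png",cv2.resize(im,None,fx=1.5,fy=1.5))
im=ctrl.capture("side")[140:280,180:380,::-1]
cv2.imwrite("pics/s2.png",cv2.resize(im,None,fx=4,fy=4,interpolation=cv2.INTER_CUBIC))
E
```

```text
t 5.0 p [0.4831 0.0885 0.1949] o [-5.9960e-01 -3.0831e+00 -2.0000e-04] F [-0.42 -0.84  1.18] g 0.0454 q [ 0.11  0.18  1.7   0.    1.27 -1.08]
stop_knob [([0.426, -0.072, 0.099], 0.77)]
plunger_knob [([0.48, 0.088, 0.116], 0.92)]
roller_top [([0.652, -0.024, 0.038], 0.71)]
[ 91.33516234 202.28654376]
[251.44999803 196.87246295]
[273.12210937 230.00276666]
```

View pics/w2.png

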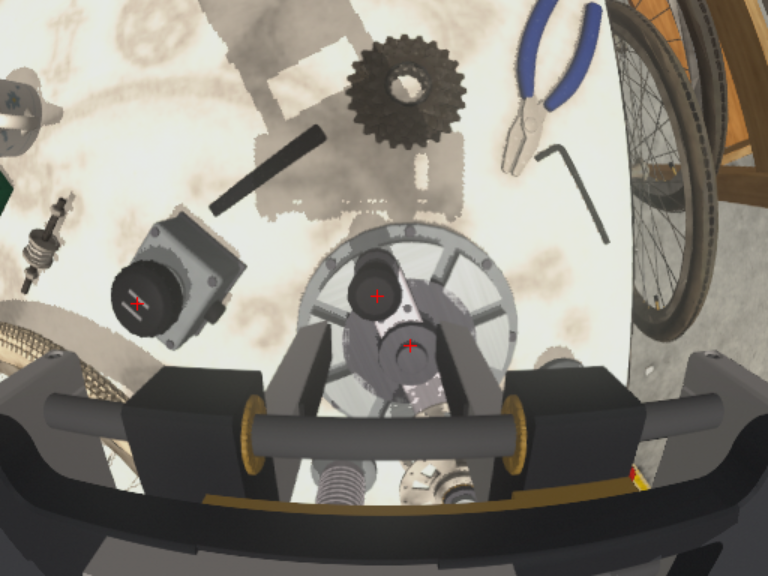

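View pics/s2.png

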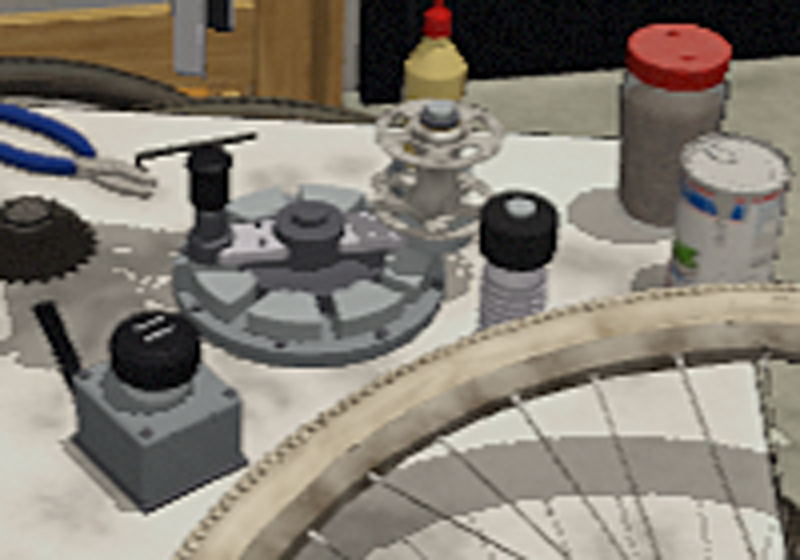

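>>> carry_out(
  motion=[
    {"turn":[0,0,0],"dp":[0,0,0.03],"grip":0.07},
    {"turn":[0,0,0],"dp":[0,0,0.035],"grip":0.07},
    {"turn":[0,0,0],"dp":[0,0,0.03],"grip":0.07},
    {"turn":[0,0,0],"dp":[0,0,0.016],"grip":0.07},
    {"turn":[0,0,0],"dp":[0,0,0],"grip":0.07},
    {"turn":[0,0,0],"dp":[0,0,0],"grip":0.05},
  ],
  squeeze=35,
)

```text
time_s: 5.85
tool_pos: [0.4828, 0.0845, 0.0852]
orientation: [0.607, 3.082, 0.0]
wrist_force: [0.9, 0.1, -0.2]
grip_width: 0.065
```

```bash
python3 - <<'E'
from h import *
s=ctrl.get_state();st(s)
im=ctrl.capture("side")[110:280,180:380,::-1]
cv2.imwrite("pics/s3.png",cv2.resize(im,None,fx=3.5,fy=3.5,interpolation=cv2.INTER_CUBIC))
E
```

```text
t 5.85 p [0.4828 0.0845 0.0852] o [6.0690e-01 3.0819e+00 1.0000e-04] F [ 0.86  0.11 -0.19] g 0.065 q [ 0.1   0.31  1.81 -0.    1.02 -1.08]
```

View pics/s3.png

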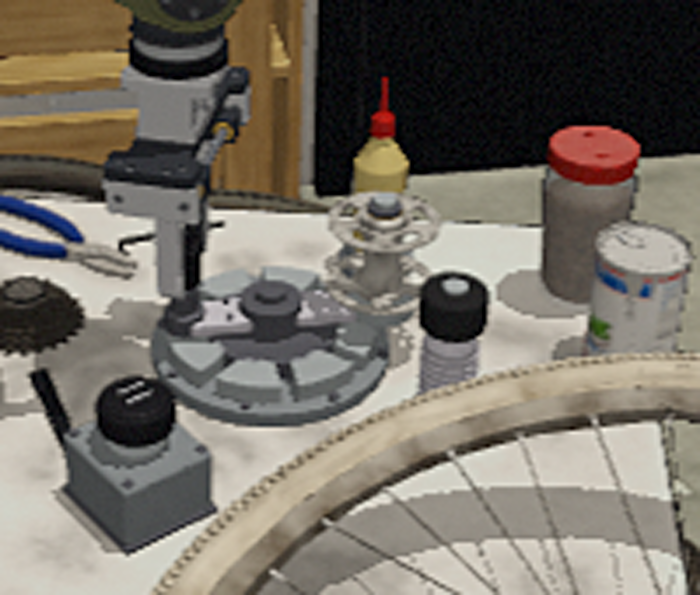

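>>> carry_out(
  motion=[
    {"turn":[0,0,0],"dp":[0,0,0],"grip":0.0},
    {"turn":[0,0,0],"dp":[0,0,0],"grip":0.0},
    {"turn":[0,0,0],"dp":[0,0,0],"grip":0.0},
    {"turn":[0,0,0],"dp":[0,0,0],"grip":0.0},
    {"turn":[0,0,0],"dp":[0,0,0],"grip":0.0},
    {"turn":[0,0,0],"dp":[0,0,0],"grip":0.0},
  ],
  squeeze=35,
)

```text
time_s: 6.5
tool_pos: [0.4825, 0.085, 0.0847]
orientation: [-0.605, -3.083, 0.001]
wrist_force: [-4.2, -2.9, 5.6]
grip_width: 0.0318
```

>>> carry_out(
  motion=[
    {"turn":[0,0,0],"dp":[0,0,-0.004],"grip":0.0},
    {"turn":[0,0,0],"dp":[0,0,-0.005],"grip":0.0},
    {"turn":[0,0,0],"dp":[0,0,-0.005],"grip":0.0},
    {"turn":[0,0,0],"dp":[0,0,-0.004],"grip":0.0},
    {"turn":[0,0,0],"dp":[0,0,0],"grip":0.0},
    {"turn":[0,0,0],"dp":[0,0,0],"grip":0.0},
  ],
)

```text
time_s: 7.1
tool_pos: [0.4823, 0.0852, 0.1023]
orientation: [-0.605, -3.082, 0.0]
wrist_force: [-0.6, -1.5, -6.6]
grip_width: 0.0318
```

```bash
python3 - <<'E'
from h import *
s=ctrl.get_state();st(s)
im=ctrl.capture("side")[110:280,180:380,::-1]
cv2.imwrite("pics/s4.png",cv2.resize(im,None,fx=3.5,fy=3.5,interpolation=cv2.INTER_CUBIC))
# arc plan: axis, knob->-45deg
ax=np.array([.5535,.0848]); p=s['tool_pos'][:2]; Rr=R.from_rotvec(s['orientation'])
for k in range(0,13):
    a=-np.pi/4*k/12; c,sn=np.cos(a),np.sin(a); q=ax+np.array([[c,-sn],[sn,c]])@(p-ax); print(k,q.round(4))
E
```

```text
t 7.1 p [0.4823 0.0852 0.1023] o [-6.0520e-01 -3.0823e+00  2.0000e-04] F [-0.61 -1.47 -6.57] g 0.0318 q [ 0.1   0.28  1.8   0.    1.06 -1.08]
0 [0.4823 0.0852]
1 [0.4825 0.0898]
2 [0.483  0.0944]
3 [0.4837 0.099 ]
4 [0.4848 0.1036]
5 [0.4862 0.108 ]
6 [0.4879 0.1124]
7 [0.4898 0.1166]
8 [0.492  0.1207]
9 [0.4945 0.1246]
10 [0.4972 0.1284]
11 [0.5002 0.132 ]
12 [0.5034 0.1354]
```

View pics/s4.png

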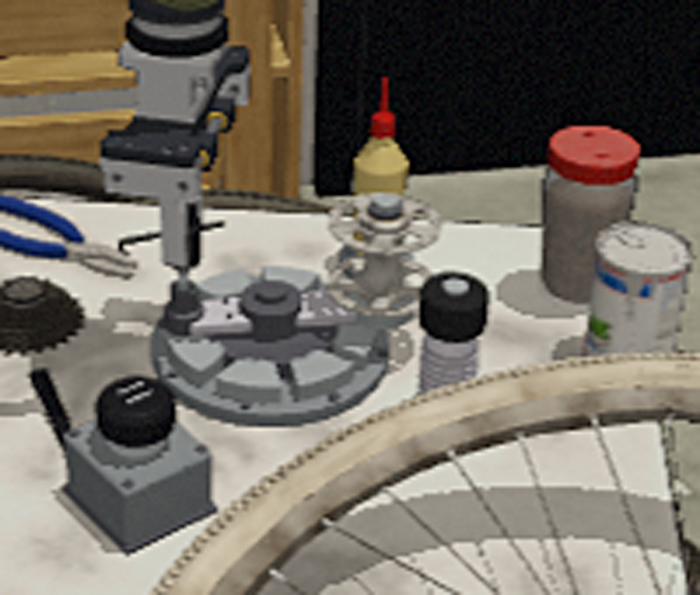

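>>> carry_out(
  motion=[
    {"turn":[0,0,3.75],"dp":[0.0016,0.0043,0],"grip":0.0},
    {"turn":[0,0,3.75],"dp":[0.0016,0.0043,0],"grip":0.0},
    {"turn":[0,0,3.75],"dp":[0.0016,0.0043,0],"grip":0.0},
    {"turn":[0,0,3.75],"dp":[0.0016,0.0043,0],"grip":0.0},
    {"turn":[0,0,0],"dp":[0,0,0],"grip":0.0},
  ],
)

```text
time_s: 7.65
tool_pos: [0.4851, 0.1036, 0.1023]
orientation: [1.004, 2.977, 0.0]
wrist_force: [1.5, -2.7, -7.9]
grip_width: 0.0316
```

>>> carry_out(
  motion=[
    {"turn":[0,0,3.75],"dp":[0.0016,0.0043,0],"grip":0.0},
    {"turn":[0,0,3.75],"dp":[0.0016,0.0043,0],"grip":0.0},
    {"turn":[0,0,3.75],"dp":[0.0016,0.0043,0],"grip":0.0},
    {"turn":[0,0,3.75],"dp":[0.0016,0.0043,0],"grip":0.0},
    {"turn":[0,0,3.75],"dp":[0.0016,0.0043,0],"grip":0.0},
    {"turn":[0,0,3.75],"dp":[0.0016,0.0043,0],"grip":0.0},
    {"turn":[0,0,3.75],"dp":[0.0016,0.0043,0],"grip":0.0},
    {"turn":[0,0,0],"dp":[0,0,0],"grip":0.0},
  ],
)

```text
time_s: 8.45
tool_pos: [0.5006, 0.1312, 0.1025]
orientation: [1.652, 2.671, 0.001]
wrist_force: [3.7, -3.9, -8.2]
grip_width: 0.0314
```

>>> carry_out(
  motion=[
    {"turn":[0,0,3.75],"dp":[0.0016,0.0043,0],"grip":0.0},
    {"turn":[0,0,0],"dp":[0,0,0],"grip":0.0},
    {"turn":[0,0,0],"dp":[0,0,0],"grip":0.0},
  ],
)

```text
time_s: 8.75
tool_pos: [0.5036, 0.1343, 0.1025]
orientation: [1.735, 2.617, 0.001]
wrist_force: [5.0, -4.0, -7.7]
grip_width: 0.032
```

```bash
python3 - <<'E'
from h import *
s=ctrl.get_state();st(s)
im=ctrl.capture("side")[110:280,180:380,::-1]
cv2.imwrite("pics/s5.png",cv2.resize(im,None,fx=3.5,fy=3.5,interpolation=cv2.INTER_CUBIC))
im=ctrl.capture("wrist")[:,:,::-1]
cv2.imwrite("pics/w5.png",cv2.resize(im,None,fx=1.5,fy=1.5,interpolation=cv2.INTER_CUBIC))
E
```

```text
t 8.75 p [0.5036 0.1343 0.1025] o [1.7355e+00 2.6172e+00 6.0000e-04] F [ 4.98 -3.99 -7.67] g 0.032 q [ 0.19  0.35  1.71 -0.    1.08 -0.21]
```

View pics/s5.png

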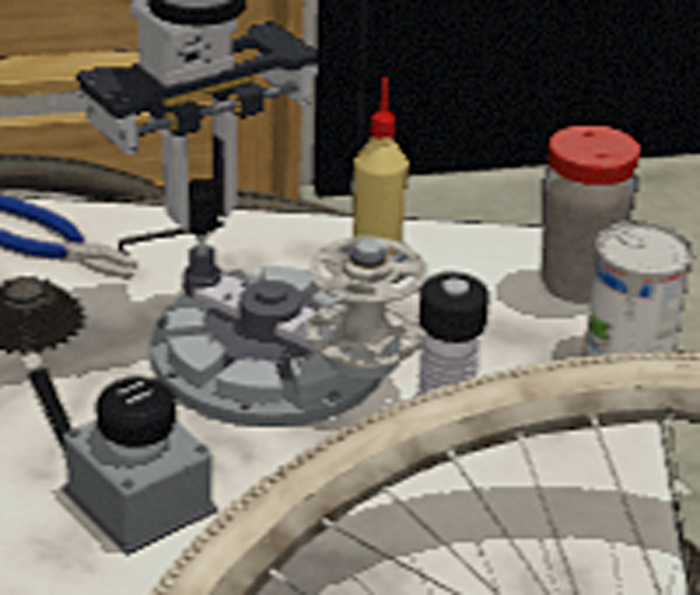

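View pics/w5.png

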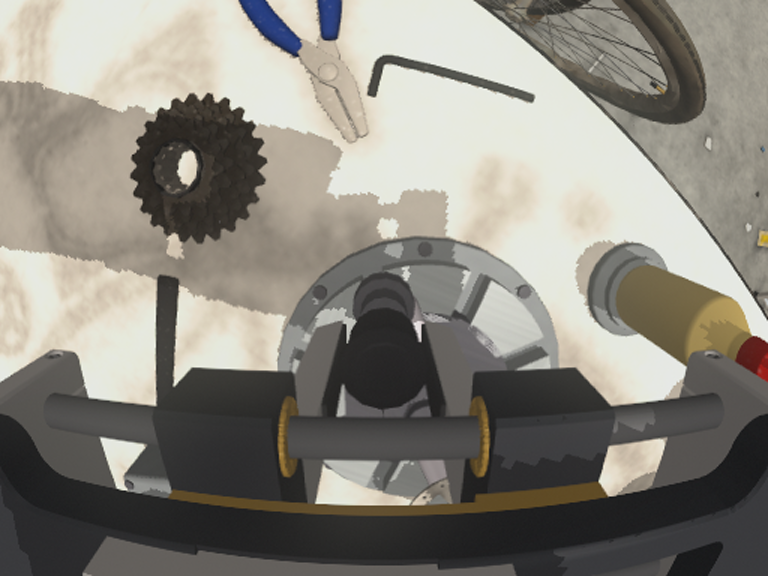

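>>> carry_out(
  motion=[
    {"turn":[0,0,0],"dp":[0,0,0.004],"grip":0.0},
    {"turn":[0,0,0],"dp":[0,0,0.004],"grip":0.0},
    {"turn":[0,0,0],"dp":[0,0,0.003],"grip":0.0},
    {"turn":[0,0,0],"dp":[0,0,0],"grip":0.0},
    {"turn":[0,0,0],"dp":[0,0,0],"grip":0.0},
  ],
)

```text
time_s: 9.35
tool_pos: [0.5036, 0.1343, 0.0915]
orientation: [1.736, 2.617, 0.001]
wrist_force: [3.9, -3.7, -5.3]
grip_width: 0.0319
```

>>> carry_out(
  motion=[
    {"turn":[0,0,0],"dp":[0,0,0.003],"grip":0.0},
    {"turn":[0,0,0],"dp":[0,0,0.003],"grip":0.0},
    {"turn":[0,0,0],"dp":[0,0,0.001],"grip":0.0},
    {"turn":[0,0,0],"dp":[0,0,0],"grip":0.0},
    {"turn":[0,0,0],"dp":[0,0,0],"grip":0.0},
  ],
)

```text
time_s: 9.85
tool_pos: [0.5036, 0.1344, 0.0848]
orientation: [1.736, 2.617, 0.001]
wrist_force: [3.6, -4.6, -2.6]
grip_width: 0.0318
```

Home height reached. Release, rise, and look.

>>> carry_out(
  motion=[
    {"turn":[0,0,0],"dp":[0,0,0],"grip":0.06},
    {"turn":[0,0,0],"dp":[0,0,0],"grip":0.08},
    {"turn":[0,0,0],"dp":[0,0,0],"grip":0.08},
    {"turn":[0,0,0],"dp":[0,0,-0.01],"grip":0.094},
    {"turn":[0,0,0],"dp":[0,0,-0.03],"grip":0.094},
    {"turn":[0,0,0],"dp":[0,0,-0.04],"grip":0.094},
    {"turn":[0,0,0],"dp":[0,0,-0.04],"grip":0.094},
    {"turn":[0,0,0],"dp":[0,0,0],"grip":0.094},
  ],
)

```text
time_s: 10.65
tool_pos: [0.5048, 0.1352, 0.2105]
orientation: [1.735, 2.611, 0.01]
wrist_force: [-0.3, 0.1, -0.4]
grip_width: 0.0919
```

```bash
python3 - <<'E'
from h import *
s=ctrl.get_state();st(s)
im=ctrl.capture("side")[110:280,180:380,::-1]
cv2.imwrite("pics/s6.png",cv2.resize(im,None,fx=4,fy=3.5,interpolation=cv2.INTER_CUBIC))
im=ctrl.capture("wrist")[:,:,::-1]
cv2.imwrite("pics/w6.png",cv2.resize(im,None,fx=1.5,fy=1.5,interpolation=cv2.INTER_CUBIC))
# go over stop button: start jaw direction
print(todelta(s,np.array([.428,-.079,s['tool_pos'][2]])-s['tool_pos']))
E
```

```text
t 10.65 p [0.5048 0.1352 0.2105] o [1.7348 2.6114 0.0102] F [-0.26  0.11 -0.41] g 0.0919 q [ 0.19  0.23  1.6   0.    1.3  -0.21]
[-0.16769992 -0.15384267 -0.00108428]
```

View pics/s6.png

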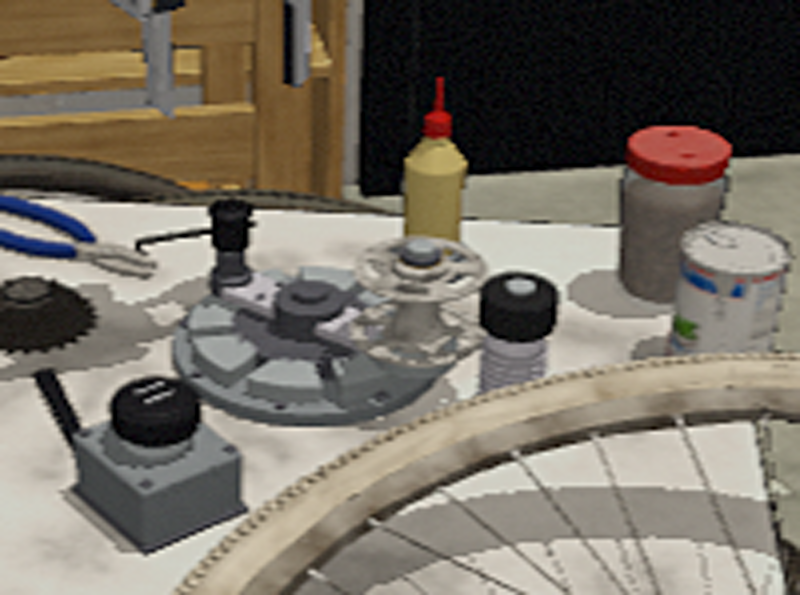

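View pics/w6.png

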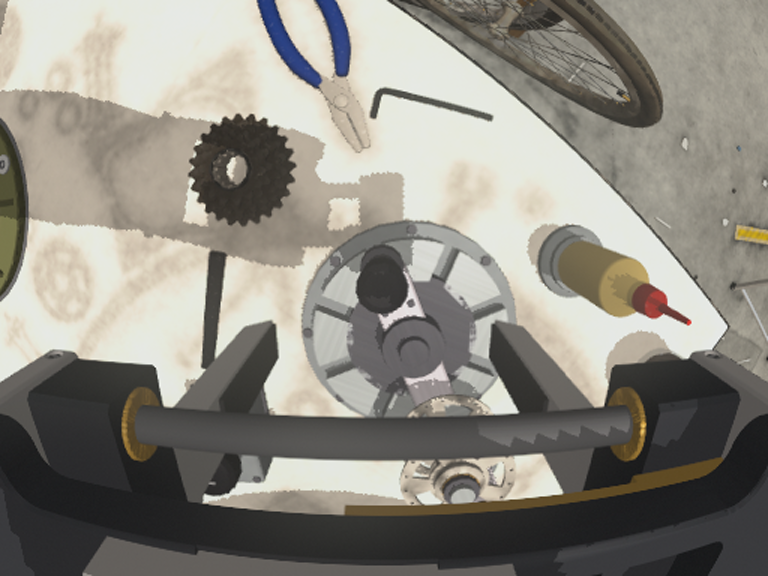

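>>> carry_out(
  motion=[
    {"turn":[0,0,0],"dp":[-0.0335,-0.0308,0],"grip":0.094},
    {"turn":[0,0,0],"dp":[-0.0335,-0.0308,0],"grip":0.094},
    {"turn":[0,0,0],"dp":[-0.0335,-0.0308,0],"grip":0.094},
    {"turn":[0,0,0],"dp":[-0.0335,-0.0308,0],"grip":0.094},
    {"turn":[0,0,0],"dp":[-0.0335,-0.0308,0],"grip":0.094},
    {"turn":[0,0,-8],"dp":[0,0,0],"grip":0.094},
    {"turn":[0,0,-8],"dp":[0,0,0],"grip":0.094},
    {"turn":[0,0,-8],"dp":[0,0,0],"grip":0.094},
  ],
)

```text
time_s: 11.55
tool_pos: [0.4252, -0.0796, 0.2033]
orientation: [-1.149, -2.922, 0.0]
wrist_force: [-0.4, -0.2, -0.5]
grip_width: 0.0941
```

>>> carry_out(
  motion=[
    {"turn":[0,0,-8],"dp":[0,0,0],"grip":0.094},
    {"turn":[0,0,-8],"dp":[0,0,0],"grip":0.094},
    {"turn":[0,0,-6],"dp":[0,0,0],"grip":0.094},
    {"turn":[0,0,0],"dp":[0,0,0],"grip":0.094},
    {"turn":[0,0,0],"dp":[0,0,0],"grip":0.094},
  ],
)

```text
time_s: 12.05
tool_pos: [0.4256, -0.0792, 0.2037]
orientation: [-0.583, -3.086, -0.0]
wrist_force: [-0.6, 0.1, 0.4]
grip_width: 0.094
```

```bash
python3 - <<'E'
from h import *
s=ctrl.get_state();st(s);im=ctrl.capture("wrist")[:,:,::-1].copy()
for P in ((.428,-.079,.099),(.428,-.079,.056)):
    u=wproj(s,P);print(u);cv2.drawMarker(im,tuple(int(v) for v in u.round()),(0,0,255),0,8)
cv2.imwrite("pics/w7.png",cv2.resize(im,None,fx=1.5,fy=1.5,interpolation=cv2.INTER_CUBIC))
print(todelta(s,np.array([.428,-.079,.07])-s['tool_pos']))
E
```

```text
t 12.05 p [ 0.4256 -0.0792  0.2037] o [-5.8290e-01 -3.0856e+00 -2.0000e-04] F [-0.61  0.06  0.36] g 0.094 q [-0.27  0.04  1.83  0.    1.27 -1.47]
[256.17273904 190.9524574 ]
[256.04392971 181.63097998]
[-0.00239215  0.00108638  0.13372156]
```

View pics/w7.png

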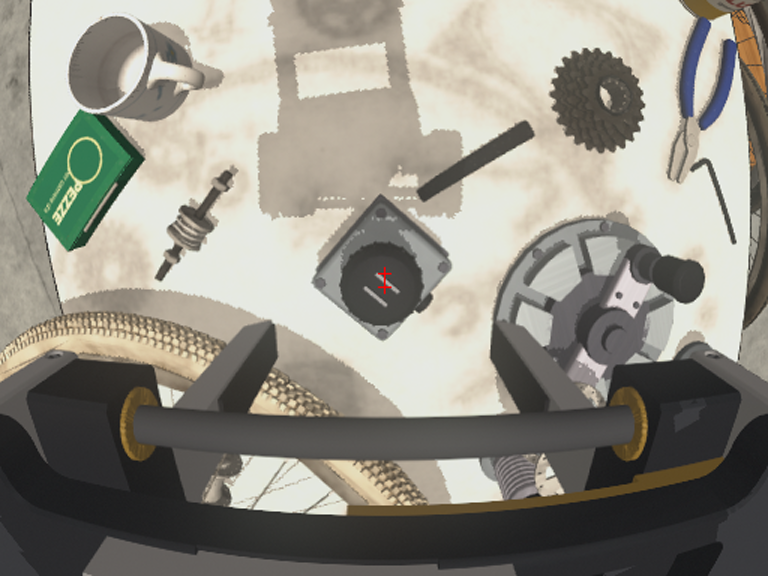

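>>> carry_out(
  motion=[
    {"turn":[0,0,0],"dp":[-0.002,-0.0003,0.03],"grip":0.094},
    {"turn":[0,0,0],"dp":[0,0,0.035],"grip":0.094},
    {"turn":[0,0,0],"dp":[0,0,0.03],"grip":0.094},
    {"turn":[0,0,0],"dp":[0,0,0.02],"grip":0.094},
    {"turn":[0,0,0],"dp":[0,0,0.012],"grip":0.094},
    {"turn":[0,0,0],"dp":[0,0,0.006],"grip":0.094},
    {"turn":[0,0,0],"dp":[0,0,0],"grip":0.094},
  ],
)

```text
time_s: 12.8
tool_pos: [0.4276, -0.0803, 0.0713]
orientation: [-0.579, -3.087, -0.0]
wrist_force: [0.5, -0.7, 0.1]
grip_width: 0.094
```

```bash
python3 - <<'E'
from h import *
s=ctrl.get_state();st(s)
im=ctrl.capture("side")[110:280,180:380,::-1]
cv2.imwrite("pics/s8.png",cv2.resize(im,None,fx=4,fy=3.5,interpolation=cv2.INTER_CUBIC))
E
```

```text
t 12.8 p [ 0.4276 -0.0803  0.0713] o [-5.7940e-01 -3.0872e+00 -1.0000e-04] F [ 0.5  -0.7   0.13] g 0.094 q [-0.27  0.22  1.97  0.    0.95 -1.47]
```

View pics/s8.png

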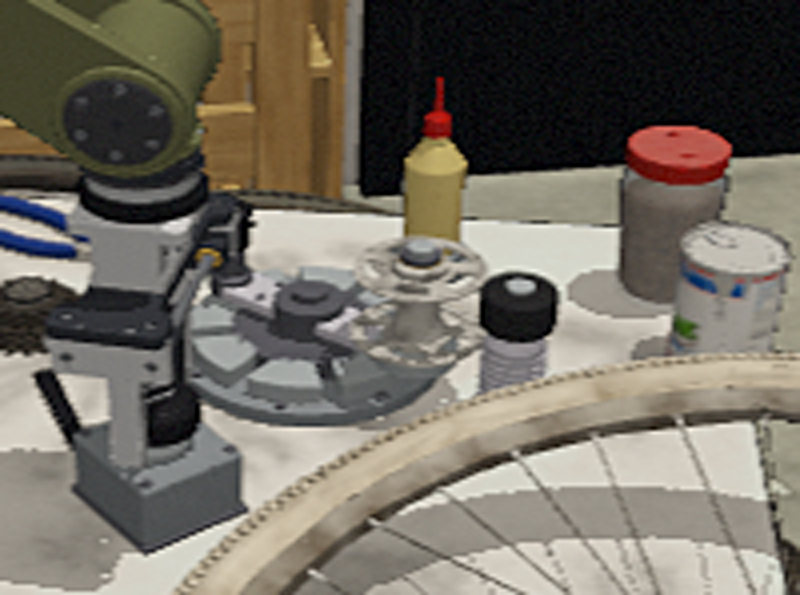

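>>> carry_out(
  motion=[
    {"turn":[0,0,0],"dp":[0,0,0],"grip":0.05},
    {"turn":[0,0,0],"dp":[0,0,0],"grip":0.03},
    {"turn":[0,0,0],"dp":[0,0,0],"grip":0.03},
    {"turn":[0,0,0],"dp":[0,0,0],"grip":0.03},
    {"turn":[0,0,0],"dp":[0,0,0],"grip":0.03},
    {"turn":[0,0,0],"dp":[0,0,0],"grip":0.03},
  ],
  squeeze=20,
)

```text
time_s: 13.45
tool_pos: [0.4276, -0.0808, 0.0716]
orientation: [0.578, 3.088, -0.002]
wrist_force: [-1.7, -4.9, 2.8]
grip_width: 0.0551
```

>>> carry_out(
  motion=[
    {"turn":[0,0,6],"dp":[0,0,0],"grip":0.03},
    {"turn":[0,0,7],"dp":[0,0,0],"grip":0.03},
    {"turn":[0,0,7],"dp":[0,0,0],"grip":0.03},
    {"turn":[0,0,7],"dp":[0,0,0],"grip":0.03},
    {"turn":[0,0,7],"dp":[0,0,0],"grip":0.03},
    {"turn":[0,0,7],"dp":[0,0,0],"grip":0.03},
    {"turn":[0,0,7],"dp":[0,0,0],"grip":0.03},
    {"turn":[0,0,0],"dp":[0,0,0],"grip":0.03},
  ],
)

```text
time_s: 14.25
tool_pos: [0.4282, -0.0805, 0.0719]
orientation: [1.786, 2.583, 0.001]
wrist_force: [1.0, -2.1, 2.5]
grip_width: 0.0548
```

```bash
python3 - <<'E'
from h import *
s=ctrl.get_state();st(s);print(s['moment'])
im=ctrl.capture("wrist")[:,:,::-1]
cv2.imwrite("pics/w9.png",cv2.resize(im,None,fx=1.5,fy=1.5,interpolation=cv2.INTER_CUBIC))
E
```

```text
t 14.25 p [ 0.4282 -0.0805  0.0719] o [1.7861e+00 2.5826e+00 9.0000e-04] F [ 1.05 -2.08  2.54] g 0.0548 q [-0.27  0.22  1.97  0.    0.95 -0.63]
[-0.12711171 -0.63759316  0.04868634]
```

View pics/w9.png

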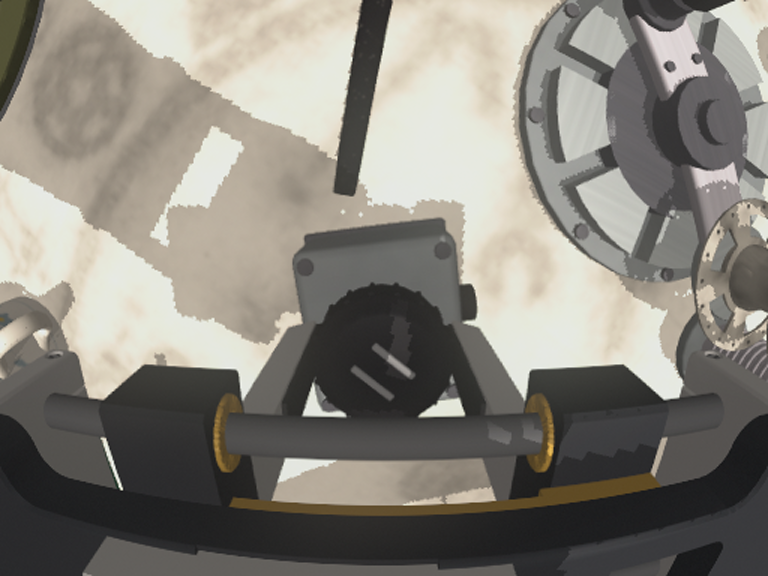

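>>> carry_out(
  motion=[
    {"turn":[0,0,0],"dp":[0,0,0],"grip":0.07},
    {"turn":[0,0,0],"dp":[0,0,0],"grip":0.094},
    {"turn":[0,0,0],"dp":[0,0,0],"grip":0.094},
    {"turn":[0,0,0],"dp":[0,0,0],"grip":0.094},
    {"turn":[0,0,0],"dp":[0,0,-0.03],"grip":0.094},
    {"turn":[0,0,0],"dp":[0,0,-0.04],"grip":0.094},
    {"turn":[0,0,0],"dp":[0,0,-0.05],"grip":0.094},
    {"turn":[0,0,0],"dp":[0,0,-0.03],"grip":0.094},
  ],
)

```text
time_s: 15.1
tool_pos: [0.428, -0.0804, 0.2248]
orientation: [1.782, 2.584, 0.002]
wrist_force: [0.4, -0.4, -0.9]
grip_width: 0.0938
```

>>> carry_out(
  motion=[
    {"turn":[0,0,0],"dp":[0,0,-0.03],"grip":0.094},
    {"turn":[0,0,0],"dp":[0,0,0],"grip":0.094},
    {"turn":[0,0,0],"dp":[0,0,0],"grip":0.094},
  ],
)

```text
time_s: 15.4
tool_pos: [0.4276, -0.0803, 0.2512]
orientation: [1.784, 2.586, 0.0]
wrist_force: [0.3, -0.5, -0.3]
grip_width: 0.0943
```

```bash
python3 - <<'E'
from h import *
s=ctrl.get_state();st(s)
im=ctrl.capture("side")[110:280,180:380,::-1]
cv2.imwrite("pics/s10.png",cv2.resize(im,None,fx=4,fy=4*140/140,interpolation=cv2.INTER_CUBIC)[:600])
im=ctrl.capture("wrist")[:,:,::-1]
cv2.imwrite("pics/w10.png",cv2.resize(im,None,fx=1.5,fy=1.5,interpolation=cv2.INTER_CUBIC))
E
```

```text
t 15.4 p [ 0.4276 -0.0803  0.2512] o [1.7837e+00 2.5858e+00 1.0000e-04] F [ 0.28 -0.52 -0.31] g 0.0943 q [-0.27  0.    1.75 -0.    1.38 -0.63]
```

View pics/s10.png

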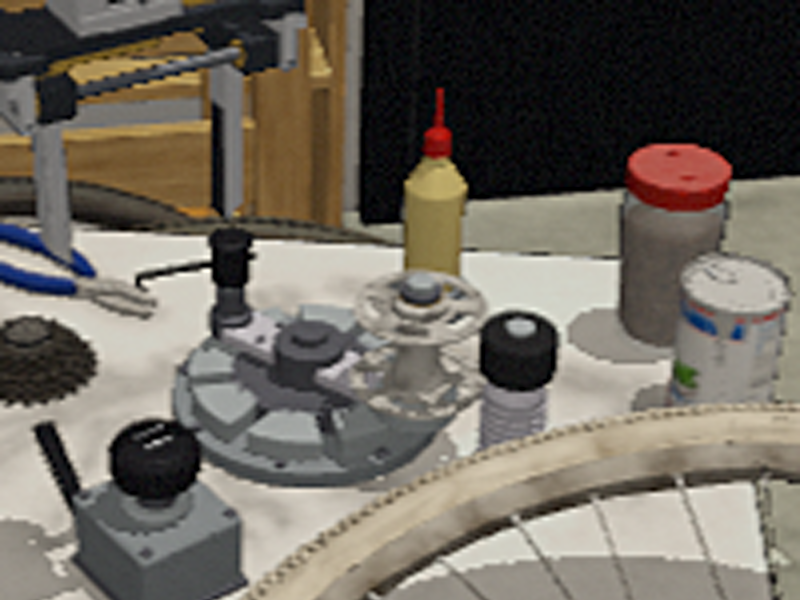

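View pics/w10.png

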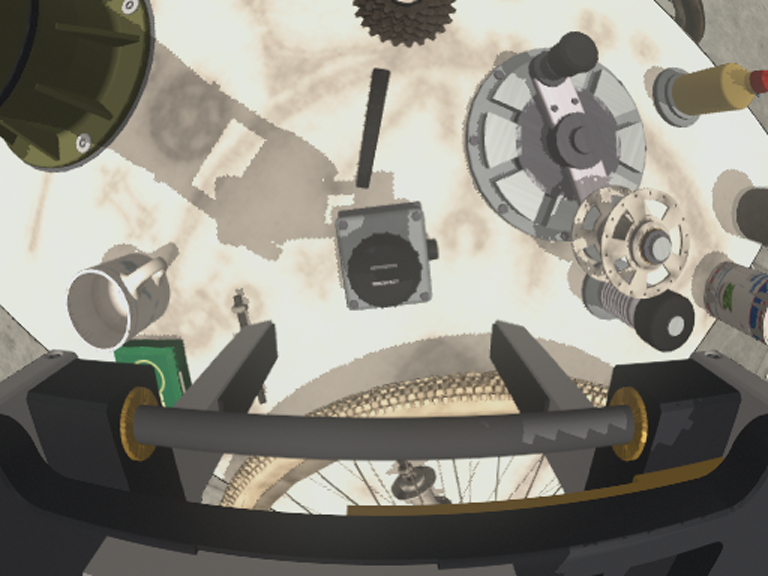

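```bash
python3 - <<'E'
from h import *
print(ctrl.sign_off()); st(ctrl.get_state())
E
```

```text
the job is handed in; nothing more can be done
None
the job is handed in; nothing more can be done
```

The job is done and handed in at about 15.5 s of the 59 s allowed. No verdict was reported.

- **Stop button pressed:** I pushed it down with closed fingers until it bottomed at about 9 N. After I backed off, the side picture showed it staying in.
- **Plunger and turret:** I lifted the knob about 18 mm and swung the head 45° clockwise to the roller station. The plunger went in at the first try. The gripper came back to the same height it had at the start (84.8 mm against 84.7 mm), so the plunger was home before I let go. While swinging I pulled outward on the knob with up to about 6 N, because my estimate of the turret axis was slightly off, but it caused no trouble.
- **Button released:** I gripped it and turned it 48° (about 0.84 rad) clockwise. The marks on the cap turned with the gripper.

**Last checks:**
- The final pictures show the hub at the roller and the knob down on its sleeve.
- The button cap is back at its starting height in the picture.
- The loose things appear undisturbed by eye; I did not measure their positions.
- The gripper is open and clear of everything at 0.25 m, with wrist forces below 0.6 N.

No check failed or disagreed. I could not read the joint values, so "home" and "up" rest on the pictures and the measured gripper heights.

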